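Roll the fruit tin onto the green band

ROBOT

A 7-joint arm with a two-finger parallel gripper is mounted at the origin on the work surface. World frame = base frame: x ahead of the robot, y to its left, z up, the work surface at z = 0. Lengths are in mm, angles in rad, forces in N, time in s.
With the tool pointing down it reaches from about 350 to 900 mm from the base axis. Payload 19.9 kg.
Tool frame: the origin (TCP) lies at the very end of the fingers, on their centre line; the grasp point (between the pads) lies 19 mm behind it (r.grip_point_offset is the distance from the TCP to the grasp point, in mm); z points along the fingers, y is the direction in which the jaws open and shut (so a half turn about z gives the same grasp; the last joint's range is limited). The gripper opens to 85 mm and grips with 20 to 120 N. Pads are 22 mm wide; open, the fingers measure 114 mm over their backs; the gripper's body (76 mm by 85 mm) begins 54 mm behind the grasp point. The pads swing forward as they close: fully open they stand 13 mm farther back than shut.
Start: joints at [1.272, 0.417, -0.01, 1.614, 0.005, 1.111, -0.053], TCP at [158.738, -604.486, 231.26] pointing down, gripper open.
Joint ranges: [-2.81, 2.81], [-0.39, 2.02], [-1.27, 1.25], [0.06, 2.57], [-1.19, 4.33], [0.19, 2], [-2.82, 2.82]. Speed limits (rad/s): [1.89, 1.89, 2.39, 2.39, 3.01, 3.01, 3.01].

INTERFACE

Orientations are given as a rotation vector (axis times angle).
In Python, from bench import r gives the robot as it stands.
- The arm moves only by the tool drive_tool, never from a script. Its argument "targets" is a list of rows, each a list of 3 entries, a list of its own where there are three numbers: the shift along the tool's x, y, z in m, then the turn, a rotation vector about the tool's x, y, z in degrees, then the opening, from 0 (shut) to 1 (fully open). In form: [[[x, y, z], [wx, wy, wz], gripper], ...]. A call has 1 to 5 rows; each row is the pose to reach, as a shift and turn from the pose measured when the call began, along the tool's axes at that moment; what a row does not reach only later rows make up. A row lasts 1/12 s, in which the tool goes at most 41.7 mm and 7.16 degrees, less where a joint would pass 70% of its speed; a pose out of reach is approached as far as the arm can. A call with a gripper value outside its range is refused whole. The fingers move at their own pace and stop on an object; the grip force is fixed at half the most. Time passes only in rows, so rows that repeat a pose let the fingers close. It gives the time, the measured TCP pose, the force and the opening at its end, in the units of the state.
- r.get_state(): the state, without advancing time (a new reading comes with each control period).
- r.get_image(name): name is "scene" or "top"; returns a dict with "pixels" (420x560x3 uint8, blue, green, red), "vertical_fov" (degrees; the focal length in pixels is half the picture's height over the tangent of half this angle, whatever the lens; pixels are square), "cx", "cy" (the principal point, pixels), "dist_coeffs" ([k1, k2, p1, p2, k3] as OpenCV has them; the pictures are not rectified), "pose" (4x4, takes a point from camera to world coordinates). Camera axes: x right, y down, z forward; pixel columns grow to the right and rows downward; lengths in mm; the calibration is good to about 2 mm. A picture is of the moment at which its call begins. There is no depth.
- r.finish_job(): hands the job in, once; it reports no verdict.
Trained networks look in a picture, given as the dict that the camera call returned (one of the last four; its "shot" number tells which), for a name from the list of things; names that differ only in an ending like _2 or _b are one class to them, and where a whole thing is asked for, a point or a joint stands for the part that bears it (a point fixed in the world has none). Each returns a list of dicts, best first, with "p" (0 to 1); they miss things now and then, are a little off and sometimes report something else, mostly with a low value. They report only what shows in the picture. A call takes as long as a camera call.
- r.spot_in(label, picture): "xy" ([column, row] in pixels, amid what is visible of it).
The state is a dict: "time": time; "joint_positions": joint angles; "dq": joint speeds; "effort": joint torques, N m; "tcp_pos": TCP position; "orientation": TCP orientation; "ft_force": force on the tool from outside, world axes, zero at the start; "moment": the same for the moment, N m; "width": finger opening in mm.
Only numpy, scipy, OpenCV 4.12 (cv2) and the standard library are available. Lean on these libraries where they do the work, as an engineer would, in place of code of your own. Each camera call takes 0.05 s, during which the arm holds its last target. There are 200 camera calls.

TASK

The big fruit tin lies on its side in the black tray at the breakfast counter. Without gripping or lifting it, roll it along the tray by pushing on its top with the fingertips so that it comes to rest on the green band, its middle line over the band. Touch only the upper half of the tin and leave the jars, mug, jug and shakers where they stand.

Things in the scene. Friction and masses are not known exactly. Their poses are not given: they have to be found in the camera images.
- tin: fruit tin lying on its side in the tray: cylinder 100 mm in diameter, 120 mm long, orange label with yellow stripes, steel rims, about 0.6 kg. Origin at its centre, 56 mm above the counter. Its y axis is the axis it rolls about and lies across the tray; its x and z axes turn with it. Closed and full; left alone, a slow roll of 50 mm/s dies out within about 5 mm, a faster one runs on farther.
- tray: black serving tray fixed to the counter, 440 mm long (its x axis, the way the tin rolls) by 150 mm wide (its y axis); floor 6 mm thick, rim 20 mm high and 6 mm thick all round, so that the inside is 138 mm wide. Origin at the centre of its underside, on the counter.
- band: flat green band, 30 mm wide along the tray's x axis, across the whole tray floor, with a green tab on each side that shows 25 mm outside the rim. Origin at the band's middle on the tray floor, 6 mm above the counter; its axes are parallel to the tray's. It is only a coloured mark and cannot be felt. It may lie either way along the tray from the tin, 100 to 220 mm from centre to centre.
- sugar_jar: white sugar jar with steel lid, 84 mm across, 100 mm tall, standing loose on the counter outside the tray; origin at the centre of its underside.
- mug: white mug, 80 mm across, 90 mm tall, handle at its +y side, standing loose on the counter outside the tray; origin at the centre of its underside.
- honey_shaker: ribbed amber honey shaker with steel top and spout, 62 mm across, 136 mm tall, standing loose on the counter outside the tray; origin at the centre of its underside.
- syrup_shaker: ribbed yellow syrup shaker with steel top and spout, 62 mm across, 136 mm tall, standing loose on the counter outside the tray; origin at the centre of its underside.
- milk_jug: steel milk jug with black handle, 80 mm across the belly, 95 mm tall, handle at its +y side, standing loose on the counter outside the tray; origin at the centre of its underside.
- cocoa_jar: white cocoa jar with steel lid, 94 mm across, 115 mm tall, standing loose on the counter outside the tray; origin at the centre of its underside.

How it is judged (in metres and radians):
On the way:
1. the tin has rolled more than a sixth of a turn about its own axis (angle between tin's own z axis and vertical above 1.1 rad and angle between tin's own y axis and vertical above 1.4 rad).
At the end, for the whole second after the job is handed in: The tin lies at rest on its side on the tray floor (slower than 10 mm/s), roughly across the tray (within 20 degrees), its axis within 15 mm of the middle of the green band (that is, above the band) (x of tin in the frame of band between -0.015 and 0.015 m and y of tin in the frame of tray between -0.03 and 0.03 m and height (world z) of tin between 0.05 and 0.062 m and angle between tin's own y axis and vertical between 1.47 and 1.67 rad and angle between the y axis of tin and the y axis of tray, either way round below 0.35 rad and linear speed of tin below 0.01 m/s and angular speed of tin below 0.2 rad/s); the robot touches nothing.
It fails at once if the tin is lifted more than 12 mm off the tray floor (height (world z) of tin above 0.068 m).
It fails at once if the tin is pushed with the fingertips below its middle height (contact force between the fingers and tin above 0.5 N and height (world z) of the grasp point below 0.062 m).
It fails at once if a jar, the mug, the jug or a shaker is moved more than 15 mm (distance of any of sugar_jar, mug, honey_shaker, syrup_shaker, milk_jug, cocoa_jar from where it was at the start of the episode above 0.015 m).
It also fails if it takes over 61 s, if anything falls off the work surface, if the arm or the gripper's body presses on something with over 40 N, if the wrist force passes 120 N, or if a joint passes its speed limit or range.

## Working session

There is one attempt and no reset: what is moved stays moved. The work goes in short steps, Python scripts to look and compute and a tool call to move; the robot and the scene stay as the last step left them, time stands still between calls to the robot, and variables do not carry over. Pictures are saved under pics/ and viewed, about 8 in all and at most 12, crops included, and the job is handed in when it is done.

Besides the shell and the picture viewer there is one more tool, called after "Call:" as a command line: name --argument value ..., lists and objects as JSON in quotes. drive_tool: Moves the arm, as the interface text tells. Its arguments: {"type":"object","properties":{"targets":{"type":"array"}},"required":["targets"]}

```bash
mkdir -p pics; ls
cat > h.py <<'E'
import numpy as np, cv2
from bench import r
def cam(p):
    f=210/np.tan(np.radians(p["vertical_fov"])/2)
    return np.array([[f,0,p["cx"]],[0,f,p["cy"]],[0,0,1]]),np.array(p["dist_coeffs"],float),np.array(p["pose"])
def ray(p,xy,z):
    K,d,T=cam(p)
    u=cv2.undistortPoints(np.array([[xy]],float),K,d)[0,0]
    v=T[:3,:3]@[u[0],u[1],1]; o=T[:3,3]
    return o+v*(z-o[2])/v[2]
E
python3 - <<'E'
from h import *
s=r.get_state();print(s["time"],s["tcp_pos"],s["orientation"],s["width"])
for n in("scene","top"):
    p=r.get_image(n);cv2.imwrite(f"pics/{n}0.png",p["pixels"]);print(n,p["pose"][:3] if isinstance(p["pose"],list) else p["pose"].round(2))
    for l,z in(("tin",90),("tray",6),("band",6),("sugar_jar",100),("mug",80),("honey_shaker",120),("syrup_shaker",120),("milk_jug",80),("cocoa_jar",110)):
        for q in r.spot_in(l,p)[:2]: print(l,round(q["p"],2),np.round(q["xy"]),ray(p,q["xy"],z).round())
E
```

```text
pics
0.0 [ 158.64068351 -604.14535422  230.63526499] [-3.11446376e+00 -4.02161220e-01  4.19418486e-04] 85.32920360943696
scene [[ 8.6000e-01  3.4000e-01 -3.8000e-01  1.0814e+03]
 [ 5.1000e-01 -5.9000e-01  6.3000e-01 -7.7125e+02]
 [-1.0000e-02 -7.4000e-01 -6.8000e-01  9.0008e+02]
 [ 0.0000e+00  0.0000e+00  0.0000e+00  1.0000e+00]]
tin 0.68 [272. 199.] [560.  32.  90.]
tray 0.72 [256. 248.] [579. -90.   6.]
band 0.66 [259. 244.] [577. -73.   6.]
sugar_jar 0.58 [318. 131.] [513. 409. 100.]
mug 0.81 [136. 322.] [ 514. -467.   80.]
honey_shaker 0.55 [358. 158.] [707. 297. 120.]
syrup_shaker 0.89 [209. 321.] [ 673. -404.  120.]
milk_jug 0.82 [358. 216.] [799.  97.  80.]
cocoa_jar 0.57 [314. 269.] [ 794. -157.  110.]
top [[ 4.00000e-02 -9.80000e-01  2.20000e-01  2.89830e+02]
 [-1.00000e+00 -3.00000e-02  1.00000e-02  3.96000e+00]
 [-0.00000e+00 -2.20000e-01 -9.80000e-01  1.57931e+03]
 [ 0.00000e+00  0.00000e+00  0.00000e+00  1.00000e+00]]
tin 0.73 [265. 252.] [523.  67.  90.]
tray 0.74 [295. 251.] [542. -18.   6.]
tray 0.18 [114. 268.] [475. 510.   6.]
band 0.83 [312. 247.] [557. -69.   6.]
sugar_jar 0.92 [114. 268.] [463. 480. 100.]
mug 0.91 [447. 276.] [ 477. -441.   80.]
honey_shaker 0.75 [160. 201.] [652. 365. 120.]
syrup_shaker 0.91 [417. 222.] [ 617. -350.  120.]
syrup_shaker 0.64 [330. 174.] [ 748. -108.  120.]
cocoa_jar 0.65 [329. 172.] [ 757. -107.  110.]
```

Run:
```python
import cv2
a=cv2.imread("pics/top0.png")[120:330,80:500];cv2.imwrite("pics/t1.png",cv2.resize(a,(800,400)))
```

```text
(no output)
```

View pics/scene0.png

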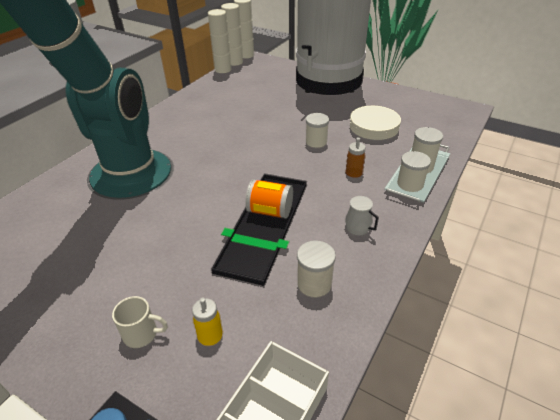

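View pics/top0.png

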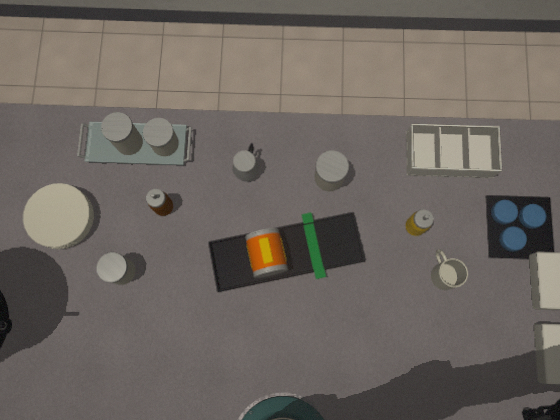

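The views show the tin at about (267,252) in the top picture. The band is at (313,246) and the tray is yawed slightly, with the cocoa jar and milk jug beyond it. I'll measure precisely using colours.

```bash
cat >> h.py <<'E'
def plane(p,mask,z):
    K,d,T=cam(p); v,u=np.nonzero(mask)
    n=cv2.undistortPoints(np.stack([u,v],1).astype(float)[:,None],K,d)[:,0]
    R=np.c_[n,np.ones(len(n))]@T[:3,:3].T; o=T[:3,3]
    return (o+R*((z-o[2])/R[:,2])[:,None])[:,:2].astype(np.float32)
def big(m):
    n,l,s,_=cv2.connectedComponentsWithStats(m.astype(np.uint8)); return l==1+np.argmax(s[1:,4])
def colour(p,lo,hi): return big(cv2.inRange(cv2.cvtColor(p["pixels"],cv2.COLOR_BGR2HSV),lo,hi)>0)
def look(n):
    p=r.get_image(n)
    g=plane(p,colour(p,(50,120,60),(75,255,255)),4)
    o=plane(p,colour(p,(8,180,120),(35,255,255)),85)
    return p,g,o
E
python3 - <<'E'
from h import *
for n in("scene","top"):
    p,g,o=look(n)
    print(n,p["dist_coeffs"],p["vertical_fov"]); print("band",cv2.minAreaRect(g)); print("label z85",cv2.minAreaRect(o),o.mean(0))
    m=big(cv2.morphologyEx(cv2.inRange(p["pixels"],(0,0,0),(42,42,42))[150:300],cv2.MORPH_OPEN,np.ones((2,2)))>0) if n=="top" else None
    if n=="top":
        c=p["pixels"]; print(c[280,240],c[265,225],c[230,345],c[300,300])
        # all tray-ish: dark or green or tin in region
        M=np.zeros(c.shape[:2],bool); w=(c.max(2)<48); M[200:300,200:375]=w[200:300,200:375]; M=big(cv2.morphologyEx(M.astype(np.uint8),cv2.MORPH_CLOSE,np.ones((25,25))))
        R=cv2.minAreaRect(plane(p,M,15)); print("tray",R);
E
```

```text
scene [0.01756269 0.         0.         0.         0.        ] 51.58767801780764
band ((359.0336608886719, 1827.277099609375), (316.5267639160156, 920.2431640625), 21.03106689453125)
label z85 ((537.3333129882812, 34.75068664550781), (95.4134750366211, 154.59397888183594), 23.537961959838867) [537.7869    33.997673]
top [0.02960815 0.         0.         0.         0.        ] 42.59091362529694
band ((562.749755859375, -70.71238708496094), (195.36697387695312, 31.64883041381836), 13.47167682647705)
label z85 ((526.8240966796875, 69.19477081298828), (92.93519592285156, 89.85826873779297), 15.332449913024902) [526.83673  68.7651 ]
[37 40 44] [39 39 41] [39 43 41] [100 103 110]
tray ((539.2517700195312, 6.467193603515625), (148.07101440429688, 438.70281982421875), 13.823617935180664)
```

```bash
cat >> h.py <<'E'
from scipy.spatial.transform import Rotation as Ro
C=np.array([539,6.5]); A=np.radians(-76.3); U=np.array([np.cos(A),np.sin(A)]); V=np.array([-U[1],U[0]])
def go(s,z,l=0):
    S=r.get_state(); R=Ro.from_rotvec(S["orientation"]); P=np.array(S["tcp_pos"])
    T=np.r_[C+s*U+l*V,z]
    G=Ro.from_matrix(np.c_[np.r_[-U,0],np.r_[V,0],[0,0,-1]])
    q=P[:2]-C
    print("t",S["time"],"s,l,z",(q@U).round(1),(q@V).round(1),P[2].round(1),"F",np.round(S["ft_force"],1),"shift",(R.inv().apply(T-P)/1000).round(3),"turn",(R.inv()*G).as_rotvec(degrees=True).round(1),S["width"])
def tin():
    p,g,o=look("top"); c=cv2.minAreaRect(plane(p,colour(p,(8,180,120),(35,255,255)),56)); e=np.array(c[0])-C; b=(plane(p,colour(p,(50,120,60),(75,255,255)),4).mean(0)-C)@U
    h=cv2.minAreaRect(o)
    y=plane(p,colour(p,(24,180,120),(35,255,255)),100).mean(0)-C
    print("tin s",(e@U).round(1),"l",(e@V).round(1),"size",np.round(c[1]),"ang",round(c[2],1),"band s",b.round(1),"yellow s",(y@U).round(1)); return p
E
python3 -c "
from h import *
tin();go(-150,231)"
```

```text
tin s -64.3 l 7.9 size [94. 92.] ang 16.0 band s 80.7 yellow s -59.2
t 1.15 s,l,z 503.5 -514.2 231.3 F [-0.9  0.4 -0.6] shift [ 0.526 -0.644  0.   ] turn [ -0.  -0. -89.] 85.5470363838699
```

Call:
drive_tool --targets '[[[0.526, -0.644, 0], [0, 0, -89], 0.5], [[0.526, -0.644, 0], [0, 0, -89], 0.5], [[0.526, -0.644, 0], [0, 0, -89], 0.5], [[0.526, -0.644, 0], [0, 0, -89], 0.5], [[0.526, -0.644, 0], [0, 0, -89], 0.5]]'

```text
time: 1.57
tcp_pos: [245.6, -413.1, 231.3]
orientation: [2.837, 1.349, -0.001]
ft_force: [2.1, -0.5, 1.0]
width: 42.7
```

```bash
python3 -c "
from h import *
go(-150,231)"
```

```text
t 1.5667 s,l,z 338.2 -384.4 231.3 F [ 2.1 -0.5  1. ] shift [ 0.601 -0.157 -0.   ] turn [ -0.    0.  -52.8] 42.6631971133017
```

Call:
drive_tool --targets '[[[0.601, -0.157, 0], [0, 0, -52.8], 0.5], [[0.601, -0.157, 0], [0, 0, -52.8], 0.5], [[0.601, -0.157, 0], [0, 0, -52.8], 0.5], [[0.601, -0.157, 0], [0, 0, -52.8], 0.5], [[0.601, -0.157, 0], [0, 0, -52.8], 0.5]]'

```text
time: 1.98
tcp_pos: [331.8, -223.5, 231.4]
orientation: [2.284, 2.155, -0.001]
ft_force: [1.7, -1.4, 0.5]
width: 43.0
```

```bash
python3 -c "
from h import *
go(-150,231)"
```

```text
t 1.9833 s,l,z 174.4 -255.8 231.4 F [ 1.7 -1.4  0.5] shift [0.385 0.15  0.   ] turn [  0.    0.1 -17. ] 43.03126525465673
```

Call:
drive_tool --targets '[[[0.385, 0.15, 0], [0, 0, -17], 0.5], [[0.385, 0.15, 0], [0, 0, -17], 0.5], [[0.385, 0.15, 0], [0, 0, -17], 0.5], [[0.385, 0.15, 0], [0, 0, -17], 0.5], [[0.385, 0.15, 0], [0, 0, -17], 0.5]]'

```text
time: 2.4
tcp_pos: [418.4, -33.8, 231.6]
orientation: [1.94, 2.468, -0.001]
ft_force: [1.1, -1.0, 0.1]
width: 42.8
```

```bash
python3 -c "
from h import *
go(-150,231)"
```

```text
t 2.4 s,l,z 10.6 -126.7 231.6 F [ 1.1 -1.   0.1] shift [0.161 0.127 0.   ] turn [ 0.   0.1 -0. ] 42.82199151831375
```

Call:
drive_tool --targets '[[[0.161, 0.13, 0], [0, 0, 0], 0.5], [[0.161, 0.13, 0], [0, 0, 0], 0.5], [[0.161, 0.13, 0], [0, 0, 0], 0.5], [[0.161, 0.13, 0], [0, 0, 0], 0.5], [[0.161, 0.13, 0], [0, 0, 0], 0.5]]'

```text
time: 2.82
tcp_pos: [507.1, 154.6, 231.3]
orientation: [1.941, 2.467, -0.001]
ft_force: [0.1, -1.3, 0.6]
width: 42.7
```

```bash
python3 -c "
from h import *
go(-150,70,3)"
```

```text
t 2.8167 s,l,z -151.5 4.1 231.3 F [ 0.1 -1.3  0.6] shift [-0.001 -0.001  0.161] turn [ 0.1  0.1 -0.1] 42.69494021936072
```

Call:
drive_tool --targets '[[[0, 0, 0.04], [0, 0, 0], 0.5], [[0, 0, 0.08], [0, 0, 0], 0.5], [[0, 0, 0.12], [0, 0, 0], 0.5], [[0, 0, 0.161], [0, 0, 0], 0.5], [[0, 0, 0.161], [0, 0, 0], 0.5]]'

```text
time: 3.23
tcp_pos: [503.8, 153.1, 64.2]
orientation: [-1.94, -2.467, 0.012]
ft_force: [-2.3, -0.4, -1.0]
width: 42.7
```

```bash
python3 -c "
from h import *
p=r.get_image('scene');cv2.imwrite('pics/s1.png',cv2.resize(p['pixels'][130:300,180:380],None,fx=3,fy=3,interpolation=cv2.INTER_CUBIC))
go(-125,70,3)"
```

```text
t 3.2833 s,l,z -151.3 2.3 68.1 F [-0.1  1.1  2.2] shift [-0.026  0.001 -0.002] turn [-0.3  0.1 -0. ] 42.4812483403041
```

View pics/s1.png

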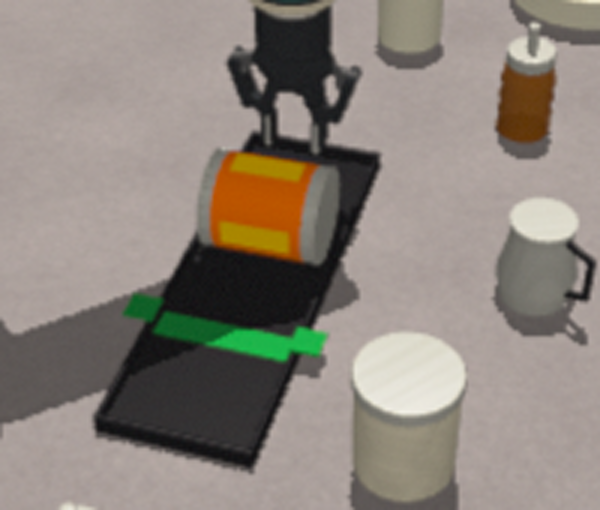

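The two fingertips (crop 267,135 and 317,140) stand behind the tin, and the path to the band is clear. I'll approach and start the slow push.

Call:
drive_tool --targets '[[[-0.008, 0, -0.002], [0, 0, 0], 0.5], [[-0.016, 0, -0.002], [0, 0, 0], 0.5], [[-0.024, 0, -0.002], [0, 0, 0], 0.5], [[-0.029, 0, -0.002], [0, 0, 0], 0.5], [[-0.033, 0, -0.002], [0, 0, 0], 0.5]]'

```text
time: 3.7
tcp_pos: [514.2, 120.5, 71.3]
orientation: [1.943, 2.468, -0.006]
ft_force: [0.1, 1.6, -0.1]
width: 42.8
```

```bash
python3 -c "
from h import *
tin();go(-60,70,3)"
```

```text
tin s 375.8 l -6.2 size [47. 16.] ang 36.8 band s 80.8 yellow s 353.9
t 3.75 s,l,z -116.4 2.8 71.1 F [ 2.  -1.2  0.1] shift [-0.056  0.     0.001] turn [-0.2  0.2 -0.1] 42.82410765739974
```

```bash
cat >> h.py <<'E'
def sc():
    p=r.get_image("scene"); m=colour(p,(8,180,120),(35,255,255)); e=plane(p,m,85).mean(0)-C
    y=plane(p,cv2.inRange(cv2.cvtColor(p["pixels"],cv2.COLOR_BGR2HSV),(23,150,120),(35,255,255))*m,85).mean(0)-C
    print("scene tin s",(e@U-37.3).round(1),"n",m.sum(),"yel",(y@U-37.3).round(1)); return p
E
python3 -c "
from h import *
sc();go(-60,70,3)"
```

```text
scene tin s -62.0 n 953 yel -62.0
t 3.8 s,l,z -117.1 2.7 70.8 F [ 0.6 -0.6  0.8] shift [-0.057  0.     0.001] turn [-0.2  0.1 -0.1] 42.53024896242456
```

Call:
drive_tool --targets '[[[-0.004, 0, 0], [0, 0, 0], 0.5], [[-0.008, 0, 0], [0, 0, 0], 0.5], [[-0.012, 0, 0], [0, 0, 0], 0.5], [[-0.016, 0, 0], [0, 0, 0], 0.5], [[-0.02, 0, 0], [0, 0, 0], 0.5]]'

```text
time: 4.22
tcp_pos: [519.6, 106.7, 73.5]
orientation: [-1.937, -2.472, -0.004]
ft_force: [-7.4, 18.8, 33.9]
width: 42.6
```

```bash
python3 -c "
from h import *
sc();go(-60,70,3)"
```

```text
scene tin s -51.4 n 964 yel -52.3
t 4.2667 s,l,z -101.0 5.0 73.5 F [-11.5  21.8  40.2] shift [-0.041 -0.002  0.003] turn [ 0.1 -0.1  0.1] 42.61998013353821
```

The force of 40 N upward shows a rear push wedges because friction is high. That same friction makes stroking over the top work well, so I'll back off and switch to rolling strokes.

Call:
drive_tool --targets '[[[0.01, 0, 0], [0, 0, 0], 0.5], [[0.02, 0, 0], [0, 0, 0], 0.5], [[0.02, 0, -0.02], [0, 0, 0], 0.5], [[0.02, 0, -0.045], [0, 0, 0], 0.5], [[0.02, 0, -0.045], [0, 0, 0], 0.5]]'

```text
time: 4.68
tcp_pos: [516.3, 126.1, 121.7]
orientation: [1.936, 2.471, 0.008]
ft_force: [0.7, -1.0, -0.5]
width: 42.5
```

```bash
python3 -c "
from h import *
p=sc();cv2.imwrite('pics/s2.png',cv2.resize(p['pixels'][130:300,180:380],None,fx=3,fy=3,interpolation=cv2.INTER_CUBIC))
go(-90,115,3)"
```

```text
scene tin s -49.7 n 969 yel -52.0
t 4.7333 s,l,z -121.1 5.8 120.1 F [-0.  -0.4 -1.3] shift [-0.031 -0.003  0.005] turn [ 0.3 -0.1  0.1] 42.86134814707816
```

View pics/s2.png

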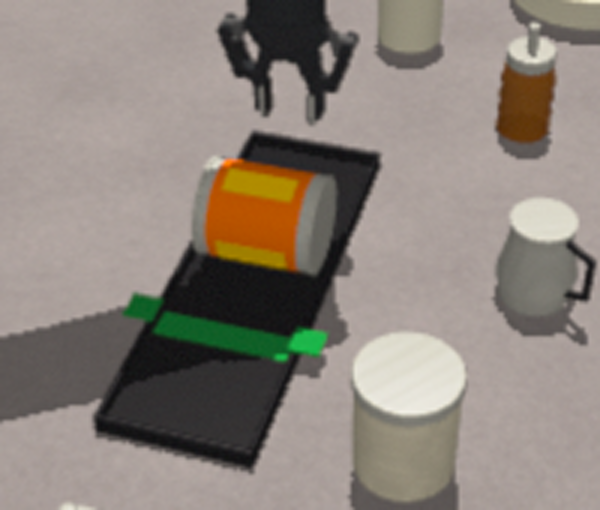

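Call:
drive_tool --targets '[[[-0.016, -0.002, 0], [0, 0, 0], 0.5], [[-0.032, -0.003, 0], [0, 0, 0], 0.5], [[-0.032, -0.003, 0.006], [0, 0, 0], 0.5], [[-0.032, -0.003, 0.012], [0, 0, 0], 0.5], [[-0.032, -0.003, 0.018], [0, 0, 0], 0.5]]'

```text
time: 5.15
tcp_pos: [520.2, 94.0, 100.9]
orientation: [1.937, 2.471, 0.006]
ft_force: [-0.7, -0.5, -0.5]
width: 43.2
```

```bash
python3 -c "
from h import *
go(-88,95,3)"
```

```text
t 5.15 s,l,z -89.5 2.5 100.9 F [-0.7 -0.5 -0.5] shift [-0.001  0.     0.006] turn [ 0.2 -0.1  0.1] 43.225732255516355
```

Call:
drive_tool --targets '[[[-0.001, 0, 0.003], [0, 0, 0], 0.5], [[-0.001, 0, 0.006], [0, 0, 0], 0.5], [[-0.001, 0, 0.009], [0, 0, 0], 0.5]]'

```text
time: 5.4
tcp_pos: [520.3, 93.6, 91.4]
orientation: [1.937, 2.473, 0.005]
ft_force: [-1.0, -0.3, 0.0]
width: 42.8
```

```bash
python3 -c "
from h import *
sc();go(-88,90,3)"
```

```text
scene tin s -49.2 n 965 yel -50.8
t 5.45 s,l,z -88.9 2.2 91.0 F [-0.8  0.2 -1.3] shift [-0.001  0.001  0.001] turn [ 0.2 -0.1  0.1] 43.03040373678703
```

Call:
drive_tool --targets '[[[-0.003, 0, 0], [0, 0, 0], 0.5], [[-0.006, 0, 0], [0, 0, 0], 0.5], [[-0.009, 0, 0], [0, 0, 0], 0.5]]'

```text
time: 5.7
tcp_pos: [522.4, 86.3, 92.3]
orientation: [1.935, 2.474, 0.008]
ft_force: [-14.9, 8.7, 36.8]
width: 42.8
```

```bash
python3 -c "
from h import *
sc();go(-88,90,3)"
```

```text
scene tin s -45.8 n 980 yel -49.0
t 5.75 s,l,z -81.0 2.8 92.5 F [-13.7   5.7  31.9] shift [0.007 0.    0.003] turn [ 0.2 -0.1  0.2] 42.56232218301249
```

Contact found at about 30° behind the crown. I'll now stroke along the rolling arc, pressing lightly.

Call:
drive_tool --targets '[[[-0.008, 0, -0.0013], [0, 0, 0], 0.5], [[-0.016, 0, -0.0029], [0, 0, 0], 0.5], [[-0.024, 0, -0.0041], [0, 0, 0], 0.5], [[-0.032, 0, -0.005], [0, 0, 0], 0.5], [[-0.04, 0, -0.0057], [0, 0, 0], 0.5]]'

```text
time: 6.17
tcp_pos: [532.8, 48.3, 100.8]
orientation: [1.933, 2.474, 0.01]
ft_force: [-21.9, 4.8, 60.6]
width: 42.8
```

```bash
python3 -c "
from h import *
sc();go(-88,90,3)"
```

```text
scene tin s -26.1 n 1013 yel -31.6
t 6.2167 s,l,z -40.3 3.9 101.1 F [-22.4   0.9  61. ] shift [ 0.048 -0.001  0.011] turn [ 0.3 -0.1  0.2] 42.6401460479145
```

Call:
drive_tool --targets '[[[-0.008, -0.0015, 0], [0, 0, 0], 0.5], [[-0.016, -0.0015, 0], [0, 0, 0], 0.5], [[-0.024, -0.0015, 0.0002], [0, 0, 0], 0.5], [[-0.032, -0.0015, 0.0004], [0, 0, 0], 0.5], [[-0.04, -0.0015, 0.0005], [0, 0, 0], 0.5]]'

```text
time: 6.63
tcp_pos: [542.8, 7.0, 103.7]
orientation: [1.932, 2.469, 0.009]
ft_force: [-17.0, -3.3, 59.9]
width: 42.8
```

```bash
python3 -c "
from h import *
sc();go(-88,90,3)"
```

```text
scene tin s -3.0 n 1001 yel 0.6
t 6.6833 s,l,z 2.3 3.9 103.7 F [-15.2  -5.8  61.9] shift [ 0.09  -0.001  0.013] turn [0.5 0.1 0.1] 42.84387038957152
```

Call:
drive_tool --targets '[[[-0.008, -0.0015, -0.0005], [0, 0, 0], 0.5], [[-0.016, -0.0015, 0], [0, 0, 0], 0.5], [[-0.024, -0.0015, 0.0006], [0, 0, 0], 0.5], [[-0.032, -0.0015, 0.0015], [0, 0, 0], 0.5], [[-0.04, -0.0015, 0.003], [0, 0, 0], 0.5]]'

```text
time: 7.1
tcp_pos: [552.2, -34.9, 101.2]
orientation: [1.934, 2.466, 0.009]
ft_force: [-1.0, -2.1, 14.8]
width: 42.5
```

```bash
python3 -c "
from h import *
sc();go(-88,90,3)"
```

```text
scene tin s 19.2 n 918 yel 17.2
t 7.15 s,l,z 45.2 2.9 100.9 F [ 1.1 -4.2 12.4] shift [0.133 0.    0.01 ] turn [ 0.5  0.2 -0. ] 42.531875840003295
```

Call:
drive_tool --targets '[[[-0.008, 0, 0.002], [0, 0, 0], 0.5], [[-0.016, 0, 0.004], [0, 0, 0], 0.5], [[-0.024, 0, -0.01], [0, 0, 0], 0.5], [[-0.02, 0, -0.035], [0, 0, 0], 0.5], [[0, 0, -0.035], [0, 0, 0], 0.5]]'

```text
time: 7.57
tcp_pos: [554.1, -39.9, 138.6]
orientation: [1.939, 2.457, 0.01]
ft_force: [1.3, 0.5, 1.4]
width: 42.6
```

```bash
python3 -c "
from h import *
p=sc();cv2.imwrite('pics/s3.png',cv2.resize(p['pixels'][130:300,180:380],None,fx=3,fy=3,interpolation=cv2.INTER_CUBIC))
tin()
go(-88,90,3)"
```

```text
scene tin s 29.6 n 1093 yel 22.2Traceback (most recent call last):
  File "<string>", line 4, in <module>
    tin()
    ~~~^^
  File "h.py", line 33, in tin
    p,g,o=look("top"); c=cv2.minAreaRect(plane(p,colour(p,(8,180,120),(35,255,255)),56)); e=np.array(c[0])-C; b=(plane(p,colour(p,(50,120,60),(75,255,255)),4).mean(0)-C)@U
          ~~~~^^^^^^^
  File "h.py", line 21, in look
    g=plane(p,colour(p,(50,120,60),(75,255,255)),4)
              ~~~~~~^^^^^^^^^^^^^^^^^^^^^^^^^^^^
  File "h.py", line 18, in colour
    def colour(p,lo,hi): return big(cv2.inRange(cv2.cvtColor(p["pixels"],cv2.COLOR_BGR2HSV),lo,hi)>0)
                                ~~~^^^^^^^^^^^^^^^^^^^^^^^^^^^^^^^^^^^^^^^^^^^^^^^^^^^^^^^^^^^^^^^^^^
  File "h.py", line 17, in big
    n,l,s,_=cv2.connectedComponentsWithStats(m.astype(np.uint8)); return l==1+np.argmax(s[1:,4])
                                                                              ~~~~~~~~~^^^^^^^^^
    return _wrapfunc(a, 'argmax', axis=axis, out=out, **kwds)
    return bound(*args, **kwds)
ValueError: attempt to get argmax of an empty sequence
```

View pics/s3.png

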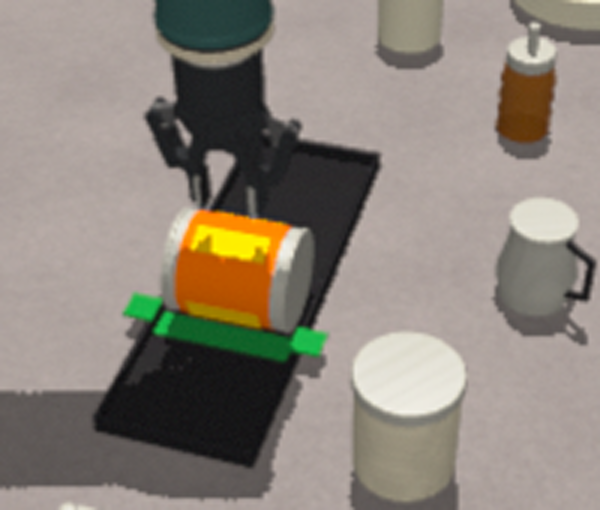

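```bash
cat >> h.py <<'E'
def model(p,s,l=3):
    T=np.array(p["pose"]); a,w=np.meshgrid(np.linspace(0,2*np.pi,180),np.linspace(-45,45,20))
    a,w=a.ravel(),w.ravel(); n=np.c_[np.cos(a)[:,None]*U,np.sin(a)]
    X=np.r_[C+s*U+l*V,56]+50*n+np.c_[w[:,None]*V,0*w]; d=T[:3,3]-X; L=np.linalg.norm(d,axis=1)
    k=np.maximum((n*d).sum(1),0)/L**3; o=T[:3,3]
    G=(o+(X-o)*((85-o[2])/(X[:,2]-o[2]))[:,None])[:,:2]-C
    u=(np.c_[X,np.ones(len(X))]@np.linalg.inv(T).T)[:,:2]/(np.c_[X,np.ones(len(X))]@np.linalg.inv(T).T)[:,2:3]
    return (u*k[:,None]).sum(0)/k.sum()
def fit(p=None):
    from scipy.optimize import least_squares
    p=p or r.get_image("scene"); K,d,T=cam(p); v,u=np.nonzero(colour(p,(8,180,120),(35,255,255)))
    c=cv2.undistortPoints(np.array([[[u.mean(),v.mean()]]]),K,d)[0,0]
    q=least_squares(lambda x:1000*(model(p,*x)-c),[0,3]).x; print("fit tin s,l",q.round(1)); return p
E
python3 -c "
from h import *
fit()
p0=dict(r.get_image('scene'));p0['pixels']=cv2.imread('pics/scene0.png');fit(p0)
go(-15,105,3)"
```

```text
fit tin s,l [40.4  5.5]
fit tin s,l [-58.9   3.9]
t 7.7667 s,l,z 45.1 2.4 135.6 F [ 0.3 -1.4  0.4] shift [0.06 0.   0.03] turn [0.5 0.2 0. ] 42.92285138752251
```

Call:
drive_tool --targets '[[[0.02, 0, 0], [0, 0, 0], 0.5], [[0.04, 0, 0], [0, 0, 0], 0.5], [[0.053, 0, 0.015], [0, 0, 0], 0.5], [[0.053, 0, 0.03], [0, 0, 0], 0.5], [[0.053, 0, 0.041], [0, 0, 0], 0.5]]'

```text
time: 8.18
tcp_pos: [539.3, 14.6, 92.9]
orientation: [1.934, 2.466, 0.006]
ft_force: [0.2, -0.8, -1.3]
width: 42.8
```

```bash
python3 -c "
from h import *
fit();go(-5,92,3)"
```

```text
fit tin s,l [43.1  5.7]
t 8.2333 s,l,z -7.3 1.4 91.2 F [-1.9 -0.6 -3.6] shift [-0.002  0.002 -0.001] turn [0.3 0.2 0. ] 42.62677776766031
```

Call:
drive_tool --targets '[[[-0.003, 0.002, -0.001], [0, 0, 0], 0.5], [[-0.006, 0.002, -0.001], [0, 0, 0], 0.5], [[-0.009, 0.002, -0.001], [0, 0, 0], 0.5]]'

```text
time: 8.48
tcp_pos: [543.2, 4.8, 92.6]
orientation: [1.938, 2.465, 0.005]
ft_force: [-2.2, 1.0, 6.4]
width: 42.4
```

```bash
python3 -c "
from h import *
fit();go(-5,92,3)"
```

```text
fit tin s,l [43.6  5.5]
t 8.5333 s,l,z 3.1 3.7 92.9 F [-1.7 -0.2  3.6] shift [ 0.008 -0.001  0.001] turn [ 0.4  0.2 -0.1] 42.37655067407207
```

Call:
drive_tool --targets '[[[-0.008, 0, -0.0013], [0, 0, 0], 0.5], [[-0.016, 0, -0.003], [0, 0, 0], 0.5], [[-0.024, 0, -0.0047], [0, 0, 0], 0.5], [[-0.032, 0, -0.006], [0, 0, 0], 0.5], [[-0.04, 0, -0.007], [0, 0, 0], 0.5]]'

```text
time: 8.95
tcp_pos: [553.7, -35.2, 101.8]
orientation: [1.937, 2.463, 0.006]
ft_force: [-6.2, 2.0, 20.9]
width: 42.8
```

```bash
python3 -c "
from h import *
fit();go(-5,92,3)"
```

```text
fit tin s,l [66.6  5.9]
t 9.0 s,l,z 45.9 4.5 102.0 F [-7.  -0.9 23.3] shift [ 0.051 -0.002  0.01 ] turn [ 0.5  0.3 -0.2] 42.91615682905542
```

Call:
drive_tool --targets '[[[-0.008, -0.001, -0.0007], [0, 0, 0], 0.5], [[-0.016, -0.001, -0.001], [0, 0, 0], 0.5], [[-0.024, -0.001, -0.0013], [0, 0, 0], 0.5], [[-0.03, -0.001, -0.0015], [0, 0, 0], 0.5], [[-0.034, -0.001, -0.0015], [0, 0, 0], 0.5]]'

```text
time: 9.42
tcp_pos: [562.1, -71.8, 104.2]
orientation: [1.939, 2.458, 0.007]
ft_force: [1.0, -0.2, 6.5]
width: 42.5
```

```bash
python3 -c "
from h import *
fit();go(-5,92,3)"
```

```text
fit tin s,l [87.3  6.2]
t 9.4667 s,l,z 82.1 3.9 104.2 F [ 2.1 -1.1  7.7] shift [ 0.087 -0.001  0.012] turn [ 0.6  0.3 -0.3] 42.61889138728539
```

Call:
drive_tool --targets '[[[0, 0, -0.01], [0, 0, 0], 0.5], [[0, 0, -0.04], [0, 0, 0], 0.5], [[0, 0, -0.08], [0, 0, 0], 0.5], [[0.03, 0, -0.1], [0, 0, 0], 0.5], [[0.07, 0, -0.1], [0, 0, 0], 0.5]]'

```text
time: 9.88
tcp_pos: [547.0, -6.0, 208.4]
orientation: [1.943, 2.448, 0.011]
ft_force: [1.3, 1.5, 0.6]
width: 42.5
```

Call:
drive_tool --targets '[[[0.04, 0, 0], [0, 0, 0], 0.5], [[0.08, 0, 0], [0, 0, 0], 0.5], [[0.12, 0, 0], [0, 0, 0], 0.5], [[0.16, 0, 0], [0, 0, 0], 0.5], [[0.2, 0, 0], [0, 0, 0], 0.5]]'

```text
time: 10.3
tcp_pos: [501.1, 190.1, 207.5]
orientation: [1.943, 2.447, 0.011]
ft_force: [0.9, 0.2, -0.1]
width: 42.4
```

```bash
python3 -c "
from h import *
p=fit();cv2.imwrite('pics/s4.png',cv2.resize(p['pixels'][130:300,180:380],None,fx=3,fy=3,interpolation=cv2.INTER_CUBIC))
p=tin();cv2.imwrite('pics/t4.png',cv2.resize(p['pixels'][180:320,180:400],None,fx=3,fy=3,interpolation=cv2.INTER_CUBIC))
go(-5,92,3)"
```

```text
fit tin s,l [83.3  5.5]
tin s 83.5 l 11.3 size [93. 95.] ang 14.0 band s 81.5 yellow s 68.9
t 10.4 s,l,z -192.5 6.2 207.9 F [-0.4 -0.8  0.6] shift [-0.187 -0.005  0.117] turn [ 0.9  0.4 -0.1] 42.8319575978024
```

View pics/t4.png

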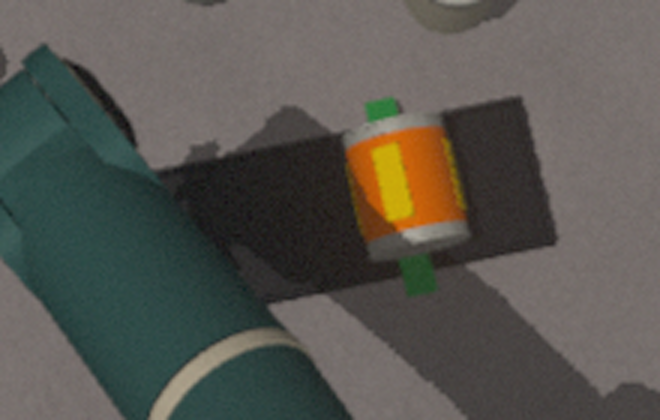

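View pics/s4.png

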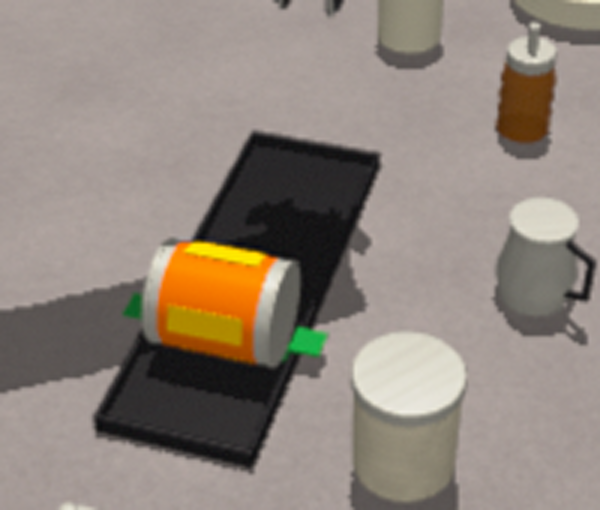

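The tin is over the band: in the crop its centre is at (407,185), and the tabs at (382,108) and (418,275) put the band's midline at about (400,190). One quick rest check, then I'll hand in.

```bash
python3 -c "
from h import *
tin();tin();print(r.finish_job())"
```

```text
tin s 84.5 l 10.5 size [94. 95.] ang 15.5 band s 81.7 yellow s 68.9
tin s 84.1 l 11.0 size [93. 94.] ang 14.0 band s 81.5 yellow s 69.0
the job is handed in; nothing more can be done
None
```

The tin now lies at rest on the green band and I have handed the job in. I rolled it about 147 mm along the tray with two strokes of the fingertips over its top.

**Last checks:**
- **Position:** the overhead camera put the tin's axis about 2–3 mm past the band's middle, against a limit of 15 mm. The tin sits within about 11 mm of the tray's centre line (limit 30 mm) and is square across the tray to within about 2°. It did not move between the last looks, beyond about 1 mm of measuring noise.
- **Robot:** the arm had moved about 270 mm away from the tin and touched nothing.
- **Other things:** the jars, mug, jug and shakers were never approached. In the last pictures I looked only at those near the tray, and they stood where they began.

**What went wrong or disagreed:**
- **First push jammed:** I first tried pushing the tin from behind. The fingers wedged against it and the upward force reached about 40 N, so I backed off and switched to the strokes over the top.
- **High force:** during the first stroke the wrist force reached about 65 N; the limit is 120 N.
- **Cameras:** the scene-camera estimate of the tin's position read about 5 mm off the overhead camera at the start, but the two agreed at the end.

I did not measure the roll angle directly. It follows from the distance rolled, about 2.7 rad, and the label stripes were seen to turn.

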